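Kick out the leg of the camera display and hold it upright

ROBOT

A 6-joint arm with a two-finger parallel gripper is mounted at the origin on the work surface. World frame = base frame: x ahead of the robot, y to its left, z up, the work surface at z = 0. Lengths are in m, angles in rad, forces in N, time in s.
With the tool pointing down it reaches from about 0.35 to 1 m from the base axis. Payload 7.1 kg.
Tool frame: the origin (TCP) lies between the finger pads; the fingertips stand 22 mm ahead of it and the grasp point (between the pads) lies 3 mm ahead of it; z points along the fingers, y is the line along which they close (so a half turn about z gives the same grasp; the last joint's range is limited). The gripper opens to 85 mm and grips with 20 to 120 N. Pads are 22 mm wide; open, the fingers measure 114 mm over their backs; the gripper's body (76 mm by 85 mm) begins 54 mm behind the grasp point. The pads swing forward as they close: fully open they stand 13 mm farther back than shut.
Start: joints at [-0.019, 0.423, 1.63, -0, 1.089, -0.019], TCP at [0.625, 0, 0.232] pointing down, gripper open.
Joint ranges: [-3, 3], [-0.9, 2.11], [0.09, 2.58], [-1.31, 4.45], [0.11, 2.69], [-2.54, 2.54]. Speed limits (rad/s): [2.39, 2.39, 3.01, 3.14, 3.14, 3.14].

INTERFACE

Orientations are given as a rotation vector (axis times angle).
In Python, from rig import manip gives the robot as it stands. The module is installed in compiled form; this text tells all that it offers. Calls block until the motion is done:
- manip.move_to(position, orientation): joint-space move of the TCP to a pose.
- manip.servo_line(position, orientation=None, rate=0.15): straight line of the TCP; orientation=None keeps the orientation; rate is the mean speed in m/s.
- manip.set_joints(angles): joint-space move.
- manip.command_gripper(opening, f_grip=None): finger opening in m; f_grip is the grip in N (None keeps the last); returns when the fingers have stopped.
- manip.hold(seconds).
- manip.solve_ik(position, orientation): joint angles nearest the present ones, or None.
- manip.camera(name): name is "scene" or "side" or "wrist"; returns a dict with "image" (384x512x3 uint8, red, green, blue), "fx", "fy", "cx", "cy" (pixels), "cam_to_world" (4x4, takes a point from camera to world coordinates); the wrist camera has in their place "mount" (4x4, takes a point from camera to tool coordinates, whose origin is the TCP and whose axes are the flange's). Camera axes: x right, y down, z forward; pixel columns grow to the right and rows downward; lengths in m; the calibration is good to about 2 mm. A picture is of the moment at which its call begins: read the wrist's pose just before it. There is no depth.
A pose or a line that the arm cannot do raises manip.IKError and nothing moves.
- manip.sign_off(): hands the job in; it is judged then, once.
Readings, each from a call of its own:
- manip.get_time(): time.
- manip.get_joint_positions(): joint angles.
- manip.get_joint_vel(): joint speeds.
- manip.get_tau(): joint torques, N m.
- manip.get_position(): TCP position.
- manip.get_ee_rot(): TCP orientation.
- manip.get_contact_force(): force on the tool from outside, world axes, zero at the start.
- manip.get_torque(): the same for the moment, N m.
- manip.get_width(): finger opening in m.
- manip.get_grip_force(): force on a finger pad.
Only numpy, scipy, OpenCV 4.12 (cv2) and the standard library are available. Lean on these libraries where they do the work, as an engineer would, in place of code of your own. Each camera call takes 0.05 s, during which the arm holds its last target. There are 200 camera calls.

TASK

The small camera display on the microscope desk has slumped back towards you on its foot. Flip the kickstand folded up along its edge all the way out and down, past its over-centre spring, then raise the display upright and hold it there, so that a colleague can slip a rubber foot onto the leg. Finish while still holding it upright and still, with the gripper on the display itself and not on the kickstand; leave the slide box, the jar and the mouse where they are.

Things in the scene. Friction and masses are not known exactly. Their poses are not given: they have to be found in the camera images.
- stand: Dark steel foot plate of the display, 140 x 200 x 12 mm, screwed to the desk, with two hinge cheeks. Origin on the desk right under the hinge. Its z is up, its y runs along the hinge, its -x is the side, roughly towards the robot, to which the display slumps (plate from x = -95 to +45 mm). Turned by up to 0.5 rad.
- panel: The display: plate 14 mm thick (x), 220 mm wide (y), from z = 15 to z = 175 mm (upper edge); screen on its +x face; rear (-x) housing 130 mm wide out to x = -45 mm, z = 35 to 110 mm; the plate above it is free to pinch across 14 mm. About 0.55 kg. Origin on the hinge axis, 35 mm above the desk; z points up along the plate. Weighted to the rear: let go, it slumps back.
- panel_top (a point): Middle of the upper edge of the display plate (x = 0, y = 0, z = 175 mm in the panel's frame).
- tilt (a joint): Lean of the display about its hinge, rad: 0 upright, 0.45 slumped fully back (-x of the stand, towards the robot, where a stop carries it), -0.12 the stop the other way. No detent, hardly any friction.
- prop: The kickstand's leg: steel rod 10 mm thick, 125 mm long, with a black ball end 16 mm across, 9 mm beside the display's +y edge. Origin on the hub's axis, at x = 0, y = 124, z = 100 mm in the panel's frame; its z points along the rod to the ball end. Folded, it lies along the panel's z, its ball end 50 mm above the display's upper edge.
- prop_tip (a point): Centre of the ball at the end of the kickstand's leg.
- kick (a joint): Swing of the kickstand about its hub (parallel to the hinge), rad: 0 folded up along the display's edge, growing as the leg swings out to the rear (the panel's -x, towards the robot) and down; 2.25 fully down at its stop. Over-centre spring (a small link beside the hub, out to y = 141 mm): below 0.8 it springs back, above 1 it snaps down by itself; it resists with about 1 N near the ball end.
- slide_box: Wooden microscope-slide box, 90 x 130 x 37 mm, loose on the desk; a bystander. Origin under its centre.
- jar: Amber sample jar with steel cap, 60 mm across, 100 mm high; a bystander. Origin under its centre.
- mouse: Black computer mouse, 100 x 58 x 33 mm; a bystander. Origin under its centre.

How it is judged:
By the outcome, as a careful person would: the job done as asked, in the order asked, and still so for the second after the job is handed in, while the arm keeps its last pose, push and grip.
It also fails if it takes over 48 s, if anything falls off the work surface, if the arm or the gripper's body presses on something with over 40 N, if the wrist force passes 120 N, or if a joint passes its speed limit or range.

## Working session

There is one attempt and no reset: what is moved stays moved. The work goes in short steps, each a Python script; the robot and the scene stay as the last script left them, time stands still between calls to the robot, and variables do not carry over. Pictures are saved under pics/ and viewed, at most 10 in all, crops included, and the job is handed in when it is done.

```bash
mkdir -p pics; python3 - <<'E'
from rig import manip
import cv2,numpy as np
np.set_printoptions(precision=4,suppress=True)
for n in ["scene","side"]:
    c=manip.camera(n); cv2.imwrite(f"pics/{n}0.png",cv2.resize(c["image"][:,:,::-1],(800,600),interpolation=cv2.INTER_CUBIC))
    np.savez(f"{n}.npz",**c)
    print(n,c["fx"],c["fy"],c["cx"],c["cy"]);print(c["cam_to_world"])
c=manip.camera("wrist");print(c["mount"]);print(manip.get_time(),manip.get_ee_rot())
E
```

```text
scene 405.54166818479365 405.54166818479365 256.550474097891 193.5771323584785
[[-0.0117  0.7707 -0.637   1.2683]
 [ 0.9999  0.0072 -0.0096  0.0124]
 [-0.0029 -0.6371 -0.7708  1.0278]
 [ 0.      0.      0.      1.    ]]
side 360.9776751764019 360.9776751764019 256.56151938871545 188.8143696242282
[[ 0.7823 -0.2755  0.5587 -0.0951]
 [-0.6228 -0.3672  0.6909 -0.7766]
 [ 0.0149 -0.8884 -0.4588  0.6975]
 [ 0.      0.      0.      1.    ]]
[[-0.0004 -0.9524 -0.3048  0.0782]
 [ 1.     -0.0005  0.0003  0.0005]
 [-0.0004 -0.3048  0.9524 -0.1404]
 [ 0.      0.      0.      1.    ]]
0.15 [-2.2208 -2.2209  0.0013]
```

View pics/scene0.png

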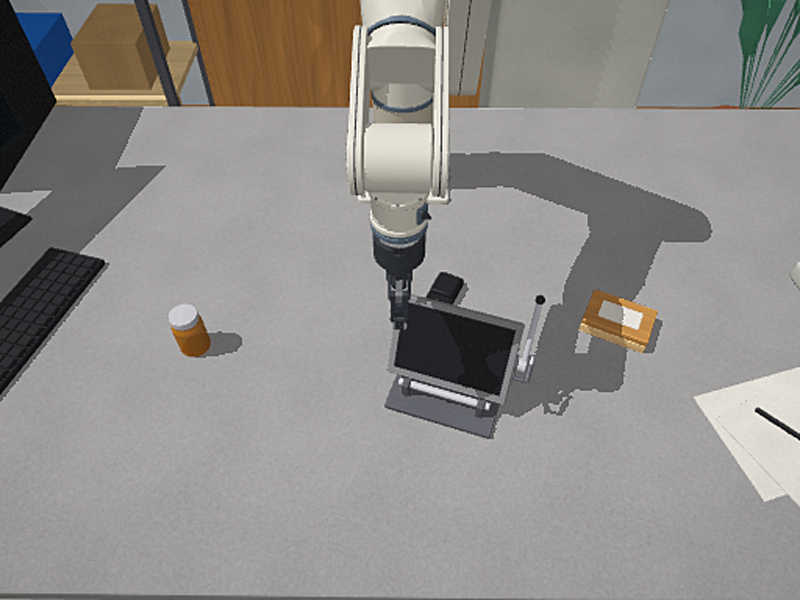

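View pics/side0.png

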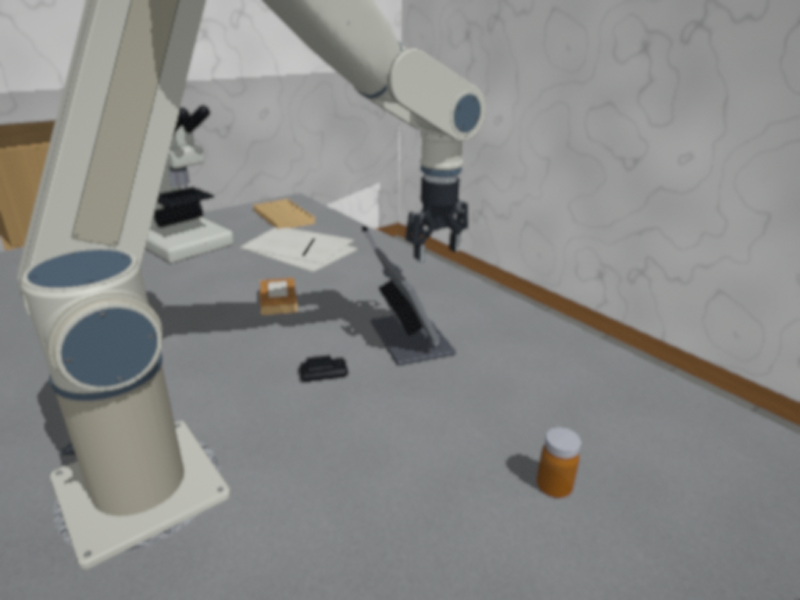

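The scene picture shows the slumped display (plate corners at about (523,322), (499,402) and (390,373)), the ball at (540,300) and the foot's front corners at (385,406) and (493,437). The side picture shows the ball at (364,229) and the foot's corners at (401,362) and (455,352). The mouse is behind the display, the box lies to +y and the jar to -y. I'll fit the stand pose to these points.

```bash
cat > geo.py <<'E'
import numpy as np
from scipy.spatial.transform import Rotation as R
from scipy.optimize import least_squares
np.set_printoptions(precision=4,suppress=True)
C={n:dict(np.load(n+".npz")) for n in("scene","side")}
def proj(n,p):
    c=C[n];T=np.linalg.inv(c["cam_to_world"]);q=T[:3,:3]@p+T[:3,3]
    u=np.array([c["fx"]*q[0]/q[2]+c["cx"],c["fy"]*q[1]/q[2]+c["cy"]]);return (u+.5)*800/512-.5
def stand(q,p): return np.array([q[0],q[1],0])+R.from_euler('z',q[2]).apply(p)
def panel(q,p,t=None):
    t=q[3] if t is None else t
    return stand(q,R.from_euler('y',-t).apply(p)+[0,0,.035])
def prop(q,p,k,t=None):  # p in prop frame
    return panel(q,R.from_euler('y',-k).apply(p)+[0,.124,.1],t)
E
cat > fit.py <<'E'
from geo import *
O=[("scene",(540,300),panel,(0,.124,.225)),("scene",(523,322),panel,(.007,.11,.175)),("scene",(499,403),panel,(.007,.11,.015)),("scene",(389,373),panel,(.007,-.11,.015)),
("scene",(386,405),stand,(.045,-.1,.012)),("scene",(493,437),stand,(.045,.1,0.0)),
("side",(364,229),panel,(0,.124,.225)),("side",(401,362),stand,(-.095,-.1,0.0)),("side",(455,352),stand,(.045,-.1,0.0)),("side",(373,319),stand,(-.095,.1,.012))]
f=lambda q:np.concatenate([proj(n,F(q,np.array(p)))-u for n,u,F,p in O])
s=least_squares(f,[.75,.1,0,.45],loss='soft_l1',f_scale=2);q=s.x
print(q);print(f(q).reshape(-1,2));np.save("q.npy",q)
print("ball",panel(q,np.array([0,.124,.225])),"top",panel(q,np.array([0,0,.175])))
for n,u,z in [("scene",(445,290),.02),("scene",(618,318),.037),("scene",(184,312),.1)]:
    c=C[n];v=(np.array(u)+.5)*.64-.5;d=c["cam_to_world"][:3,:3]@[(v[0]-c["cx"])/c["fx"],(v[1]-c["cy"])/c["fy"],1];o=c["cam_to_world"][:3,3];print(u,o+d*(z-o[2])/d[2])
E
python3 fit.py
```

```text
[ 0.6596  0.0821 -0.2833  0.4339]
[[-0.2091 -2.4667]
 [ 1.4859  2.3001]
 [ 6.8269  0.425 ]
 [-1.8604  0.1316]
 [-0.6944  1.12  ]
 [-1.0643  0.8356]
 [-0.2432 -0.801 ]
 [-2.0626  4.8275]
 [ 1.6166  2.0435]
 [-4.7615  0.1022]]
ball [0.6034 0.2276 0.2391] top [0.5889 0.1027 0.1938]
(445, 290) [0.3998 0.0914 0.02  ]
(618, 318) [0.4847 0.4312 0.037 ]
(184, 312) [ 0.5278 -0.407   0.1   ]
```

```bash
cat > kick.py <<'E'
from geo import *
from rig import manip
q=np.load("q.npy");q[3]=.45
def pose(phi,off,r=.103,a=1.0,sg=1,dy=0.):
    zt=np.array([0,-np.sin(a),-np.cos(a)]);yt=np.array([sg,0,0.]);xt=np.cross(yt,zt)
    W=R.from_euler('z',q[2])*R.from_matrix(np.c_[xt,yt,zt])
    P=prop(q,np.array([off,0,r]),phi)+R.from_euler('z',q[2]).apply([0,.002+dy,0])
    return P-.010*W.as_matrix()[:,2],W.as_rotvec()
E
python3 - <<'E'
from kick import *
for a in (.6,.8,1.0,1.2):
  for sg in(1,-1):
    print(a,sg)
    for A in [(0,.06,.103,a,sg,.08),(0,.06,.103,a,sg),(0,.018,.103,a,sg),(.7,.018,.103,a,sg),(1.4,.018,.103,a,sg)]:
        p,o=pose(*A);j=manip.solve_ik(p,o);print(p,j)
E
```

```text
0.6 1
[0.6858 0.2949 0.2521] [ 0.5441  0.8245  0.996  -0.4005  1.7709  0.8378]
[0.6635 0.2181 0.2521] [ 0.477   0.7269  1.1807 -0.4235  1.6654  0.8135]
[0.6271 0.2287 0.2339] [ 0.5104  0.7021  1.2703 -0.4076  1.6188  0.8683]
[0.5714 0.2449 0.1918] [ 0.5664  0.6891  1.4002 -0.3823  1.5301  0.9595]
[0.5548 0.2497 0.1222] [ 0.5842  0.7576  1.4529 -0.3781  1.423   1.0186]
0.6 -1
[0.6858 0.2949 0.2521] [ 0.5441  0.8245  0.996  -0.4005  1.7709 -2.3038]
[0.6635 0.2181 0.2521] [ 0.477   0.7269  1.1807 -0.4235  1.6654 -2.3281]
[0.6271 0.2287 0.2339] [ 0.5104  0.7021  1.2703 -0.4076  1.6188 -2.2733]
[0.5714 0.2449 0.1918] [ 0.5664  0.6891  1.4002 -0.3823  1.5301 -2.1821]
[0.5548 0.2497 0.1222] [ 0.5842  0.7576  1.4529 -0.3781  1.423  -2.123 ]
0.8 1
[0.6862 0.2964 0.2509] [ 0.5798  0.9214  0.895  -0.5233  1.9384  0.8288]
[0.6639 0.2196 0.2509] [ 0.5178  0.8169  1.1013 -0.5412  1.8206  0.8295]
[0.6276 0.2301 0.2326] [ 0.5512  0.7939  1.1898 -0.5149  1.7796  0.8909]
[0.5718 0.2464 0.1905] [ 0.6066  0.7845  1.3148 -0.4728  1.7012  0.9905]
[0.5552 0.2512 0.1209] [ 0.6241  0.8545  1.3576 -0.4578  1.
[... 1171 characters left out ...]
146  0.7266 -0.81    2.2287  0.7245]
[0.6645 0.2216 0.2475] [ 0.5699  0.9993  0.9729 -0.7894  2.1     0.7937]
[0.6282 0.2322 0.2292] [ 0.6029  0.9806  1.058  -0.7373  2.0727  0.8713]
[0.5724 0.2484 0.1872] [ 0.6571  0.9796  1.1706 -0.6549  2.017   0.9923]
[0.5558 0.2533 0.1176] [ 0.6741  1.0566  1.1877 -0.6155  1.9494  1.0653]
1.2 -1
[0.6868 0.2984 0.2475] [ 0.6252  1.1146  0.7266 -0.81    2.2287 -2.4171]
[0.6645 0.2216 0.2475] [ 0.5699  0.9993  0.9729 -0.7894  2.1    -2.3479]
[0.6282 0.2322 0.2292] [ 0.6029  0.9806  1.058  -0.7373  2.0727 -2.2703]
[0.5724 0.2484 0.1872] [ 0.6571  0.9796  1.1706 -0.6549  2.017  -2.1493]
[0.5558 0.2533 0.1176] [ 0.6741  1.0566  1.1877 -0.6155  1.9494 -2.0763]
```

```bash
python3 - <<'E'
from kick import *
import cv2
manip.command_gripper(0,20)
p,o=pose(0,.05,dy=.09)
manip.servo_line(manip.get_position()+np.array([0,0,.12]),rate=.3)
manip.move_to(p+[0,0,.1],o)
manip.servo_line(p,o,rate=.3)
p,o=pose(0,.05);manip.servo_line(p,o,rate=.15)
for phi in np.arange(0,1.31,.1):
    p,o=pose(phi,.018);manip.servo_line(p,o,rate=.1)
    print(round(phi,2),manip.get_contact_force(),manip.get_position()-p)
manip.hold(.3)
print(manip.get_time())
c=manip.camera("scene");cv2.imwrite("pics/scene1.png",c["image"][100:330,180:460,::-1].repeat(2,0).repeat(2,1))
c=manip.camera("side");cv2.imwrite("pics/side1.png",c["image"][100:280,150:350,::-1].repeat(3,0).repeat(3,1))
E
```

```text
0.0 [ 0.1209 -0.0342  0.4592] [ 0.0001  0.0007 -0.0001]
0.1 [ 1.1719  0.4175 -1.2577] [0.0002 0.0001 0.    ]
0.2 [ 2.027   1.5822 -2.4381] [ 0.0001  0.0002 -0.0003]
0.3 [ 4.7279  3.2333 -3.3855] [ 0.0003  0.0002 -0.0003]
0.4 [ 1.4281  1.0726 -0.8784] [ 0.0001 -0.0001  0.0003]
0.5 [2.4498 0.0045 0.1786] [-0.0003 -0.0001  0.0001]
0.6 [ 1.0921  0.834  -0.1836] [-0.0006 -0.     -0.0004]
0.7 [0.6726 0.4589 0.2693] [-0.0006 -0.     -0.0006]
0.8 [ 1.3156  1.1817 -0.1888] [-0.0004  0.     -0.0007]
0.9 [0.8736 1.9839 0.6958] [-0.0003  0.0001 -0.0008]
1.0 [1.8793 2.357  0.533 ] [-0.0002  0.     -0.0007]
1.1 [ 1.9519  2.6214 -1.0025] [-0.0002  0.0001 -0.0008]
1.2 [ 2.1956  2.6264 -0.3638] [-0.      0.0002 -0.001 ]
1.3 [ 2.2897  3.264  -0.0573] [-0.0002  0.0002 -0.0014]
8.075
```

View pics/scene1.png

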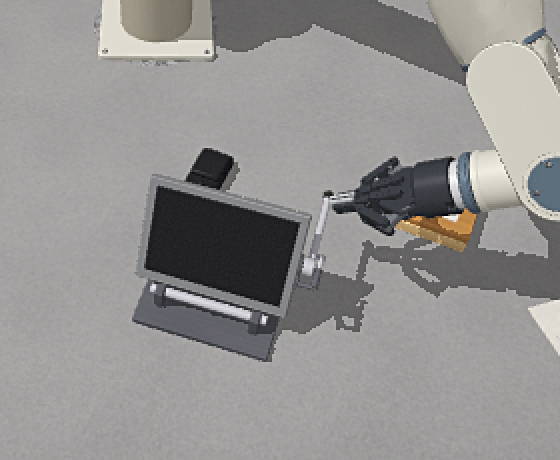

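View pics/side1.png

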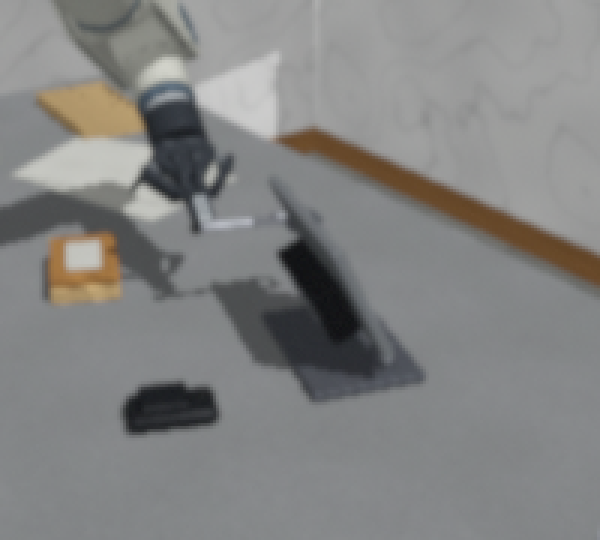

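The scene crop shows the ball at (328,196), beside the fingertips, with the display still on its stop. The side crop shows the leg roughly horizontal, from (285,215) to (205,228). Next I'll estimate the kick angle from the ball pixel.

```bash
python3 - <<'E'
from kick import *
for k in np.arange(.7,1.6,.1):
    b=prop(q,np.array([0,0,.125]),k)
    print(round(k,2),b,((proj("scene",b)/1.5625)-[180,100])*2,((proj("side",b)/1.5625)-[150,100])*3)
p=manip.get_position();z=R.from_rotvec(manip.get_ee_rot()).as_matrix()[:,2];print(p,p+.022*z,manip.get_contact_force())
t=p+.022*z
print(((proj("scene",t)/1.5625)-[180,100])*2,((proj("side",t)/1.5625)-[150,100])*3)
E
```

```text
0.7 [0.5429 0.2452 0.1761] [330.5464 176.7671] [199.5519 193.9391]
0.8 [0.5386 0.2465 0.1645] [329.6749 179.8111] [196.2838 203.3414]
0.9 [0.5354 0.2474 0.1524] [328.6412 183.592 ] [193.9934 212.8443]
1.0 [0.5333 0.248  0.1401] [327.459  188.0555] [192.6968 222.3401]
1.1 [0.5325 0.2483 0.1276] [326.1422 193.1455] [192.3972 231.7234]
1.2 [0.5328 0.2482 0.1152] [324.7051 198.8044] [193.0858 240.8925]
1.3 [0.5344 0.2477 0.1028] [323.1618 204.9742] [194.7421 249.7507]
1.4 [0.5371 0.2469 0.0906] [321.5264 211.5965] [197.3349 258.2076]
1.5 [0.541  0.2458 0.0788] [319.8131 218.6129] [200.8233 266.1796]
[0.5549 0.2526 0.1296] [0.5497 0.2349 0.1177] [ 2.2747  3.9922 -0.0668]
[317.1124 206.8331] [210.5953 239.1815]
```

```bash
python3 - <<'E'
from rig import manip
import cv2,numpy as np
c=manip.camera("wrist");a=c["image"][:,:,::-1]
b=manip.camera("scene")["image"][170:270,300:430,::-1]
s=manip.camera("side")["image"][140:220,190:290,::-1]
r=lambda i,w,h:cv2.resize(i,(w,h),interpolation=cv2.INTER_CUBIC)
cv2.imwrite("pics/w2.png",np.vstack([np.hstack([r(a,400,300),r(b,390,300)]),np.hstack([r(s,375,300),np.zeros((300,415,3),np.uint8)])]))
E
```

```text
(no output)
```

View pics/w2.png

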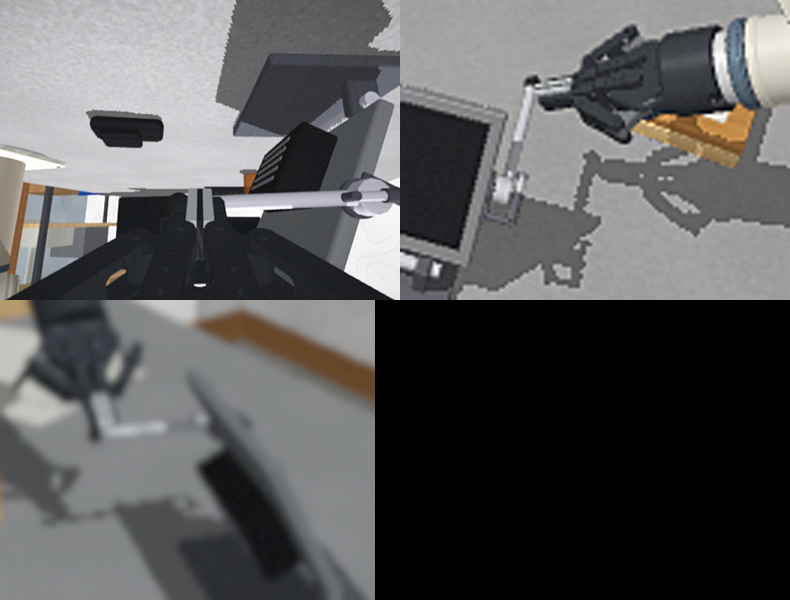

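The wrist camera looks from below here. It shows the fingertips butting the leg near its end at (210,200) rather than crossing it. The leg is at about 1.1, past centre, so withdrawing sideways should let it snap down.

```bash
python3 - <<'E'
from kick import *
import cv2
manip.servo_line(manip.get_position()+R.from_euler('z',q[2]).apply([0,.05,0]),rate=.2)
manip.hold(.4);print(manip.get_time(),manip.get_contact_force())
b=manip.camera("scene")["image"][170:270,300:430,::-1]
s=manip.camera("side")["image"][140:240,190:320,::-1]
r=lambda i:cv2.resize(i,(390,300),interpolation=cv2.INTER_CUBIC)
cv2.imwrite("pics/w3.png",np.hstack([r(b),r(s)]))
E
```

```text
9.125 [ 0.1636 -0.1537 -0.2723]
```

View pics/w3.png

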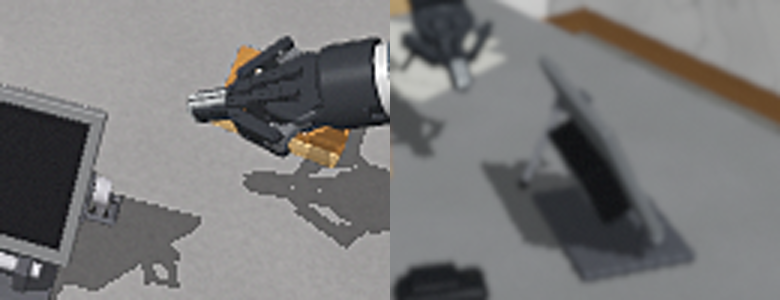

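The leg has snapped down: in the side crop its ball is now at about (522,182), near the desk. Next I'll check that angle and test the IK for the grasp.

```bash
cat > grasp.py <<'E'
from kick import *
def gp(t,z,sg,y=0.):
    W=R.from_euler('z',q[2])*R.from_euler('y',-t)*R.from_matrix(np.c_[np.cross([sg,0,0],[0,0,-1]),[sg,0,0],[0,0,-1]])
    return panel(q,np.array([0,y,z]),t),W.as_rotvec()
E
python3 - <<'E'
from grasp import *
for k in (1.9,2.1,2.25):
    b=prop(q,np.array([0,0,.125]),k);print(k,b,(proj("side",b)/1.5625-[190,140])*3+[390,0])
for sg in(1,-1):
    for t,z in((.45,.28),(.45,.158),(.2,.158),(0,.158)):
        p,o=gp(t,z,sg);print(sg,t,z,p,manip.solve_ik(p,o))
E
```

```text
1.9 [0.5671 0.2382 0.0372] [492.628  171.8334]
2.1 [0.5855 0.2328 0.0213] [507.2981 180.1909]
2.25 [0.6012 0.2283 0.012 ] [519.4502 184.2835]
1 0.45 0.28 [0.5426 0.1162 0.2871] [ 0.3239  0.1191  1.9877 -0.3971  0.6967  0.8702]
1 0.45 0.158 [0.5936 0.1013 0.1773] [ 0.2618  0.3522  1.9897 -0.5282  0.464   0.9808]
1 0.2 0.158 [0.6294 0.0909 0.1899] [ 0.1654  0.421   1.763  -0.1228  0.7807  0.5283]
1 0 0.158 [0.6596 0.0821 0.193 ] [0.106  0.5233 1.5648 0.     1.0535 0.3893]
-1 0.45 0.28 [0.5426 0.1162 0.2871] [ 0.3239  0.1191  1.9877 -0.3971  0.6967 -2.2714]
-1 0.45 0.158 [0.5936 0.1013 0.1773] [ 0.2618  0.3522  1.9897 -0.5282  0.464  -2.1608]
-1 0.2 0.158 [0.6294 0.0909 0.1899] None
-1 0 0.158 [0.6596 0.0821 0.193 ] None
```

```bash
python3 - <<'E'
from grasp import *
import cv2
manip.servo_line(manip.get_position()+[0,.03,.22],rate=.3)
manip.command_gripper(.06,50)
p,o=gp(.45,.30,1);manip.move_to(p,o)
print(manip.get_time())
p,o=gp(.45,.158,1)
b0=gp(.45,.21,1)[0];manip.servo_line(b0,o,rate=.2);print(manip.get_contact_force())
b=manip.camera("scene")["image"][100:280,180:420,::-1]
w=manip.camera("wrist")["image"][:,:,::-1]
cv2.imwrite("pics/w4.png",np.hstack([cv2.resize(b,(400,300)),cv2.resize(w,(400,300))]))
E
```

```text
12.0
[-0.1323  0.2808  0.7557]
```

View pics/w4.png

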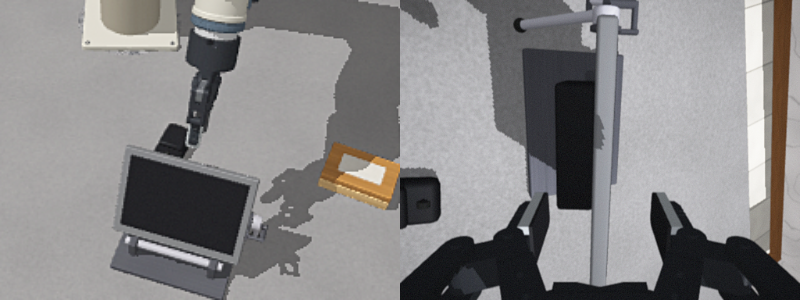

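The wrist view shows the plate's upper edge (column ~602) centred and parallel between the pads (550 and 655), and the leg is down. I'll grasp and raise.

```bash
python3 - <<'E'
from grasp import *
import cv2
p,o=gp(.45,.156,1);manip.servo_line(p,o,rate=.1);print(manip.get_contact_force())
manip.command_gripper(0,50);print(manip.get_width(),manip.get_grip_force(),manip.get_contact_force())
for t in np.linspace(.40,0,9):
    p,o=gp(t,.156,1);manip.servo_line(p,o,rate=.06)
    print(round(t,2),manip.get_contact_force(),manip.get_torque())
manip.hold(.5);print(manip.get_time(),manip.get_width(),manip.get_contact_force(),manip.get_position()-p)
b=manip.camera("scene")["image"][80:280,150:420,::-1]
s=manip.camera("side")["image"][110:240,180:355,::-1]
cv2.imwrite("pics/w5.png",np.hstack([cv2.resize(b,(400,296)),cv2.resize(s,(400,296))]))
E
```

```text
[ 0.4367 -0.4211 -0.0179]
0.012951675873878053 50.67106068134308 [ 2.2763 -4.6169  5.3767]
0.4 [-6.6182  0.1207  9.2867] [ 0.2325  0.2533 -0.6977]
0.35 [-6.0124 -1.2196 10.3123] [-0.0631  0.2006 -0.8849]
0.3 [-5.8856 -3.5094 11.0944] [-0.3924  0.2257 -0.9475]
0.25 [-5.651  -5.0888 10.9356] [-0.6074  0.27   -0.986 ]
0.2 [-5.1892 -7.0331 13.2176] [-0.8462  0.2798 -0.9784]
0.15 [-5.3812 -7.8989 12.9674] [-1.0493  0.3038 -0.968 ]
0.1 [-5.4606 -9.4408 12.2575] [-1.2548  0.3243 -0.9916]
0.05 [ -3.1885 -10.8554  12.7687] [-1.3853  0.3813 -0.922 ]
0.0 [ -3.9753 -11.229   12.6115] [-1.5703  0.3646 -0.7979]
16.925 0.012910887773868087 [ -3.2352 -11.9454  10.0883] [ 0.0005 -0.0025  0.0018]
```

View pics/w5.png

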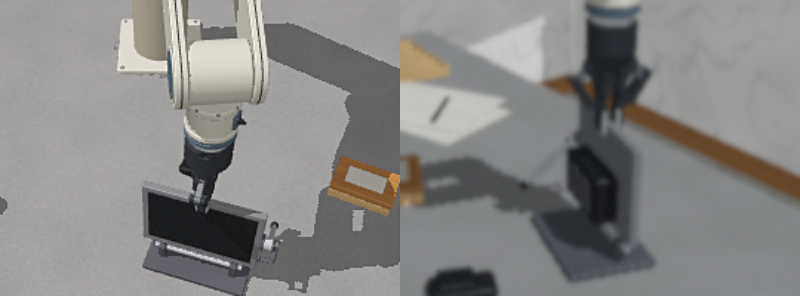

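The scene crop shows the display held upright, with its top corners near (145,183) and (267,213). The side crop shows the leg out to the rear, ball at about (523,185). Now a numeric check of the tilt and stillness.

```bash
python3 - <<'E'
from grasp import *
import cv2
for t in(-.06,0,.06):
    print(t,[((proj("scene",panel(q,np.array(v),t))/1.5625)-[150,80])*400/270 for v in((.007,-.11,.175),(.007,.11,.175))],
      "ball side",((proj("side",prop(q,np.array([0,0,.125]),2.25,t))/1.5625)-[180,110])*400/175+[400,0])
print(manip.get_joint_vel(),R.from_rotvec(manip.get_ee_rot()).as_matrix()[:,2])
a=manip.camera("scene")["image"][175:265,235:350,::-1]
cv2.imwrite("pics/w6.png",cv2.resize(a,(760,595),interpolation=cv2.INTER_CUBIC))
E
```

```text
-0.06 [array([139.91  , 192.6428]), array([267.3108, 223.4326])] ball side [521.6683 182.5585]
0 [array([141.7821, 187.7398]), array([268.5141, 218.1456])] ball side [520.89   185.7805]
0.06 [array([143.6455, 183.1058]), array([269.653 , 213.1281])] ball side [520.3134 188.9988]
[-0.0015  0.0003 -0.0014  0.0004  0.0007  0.0008] [ 0.0017 -0.0029 -1.    ]
```

View pics/w6.png

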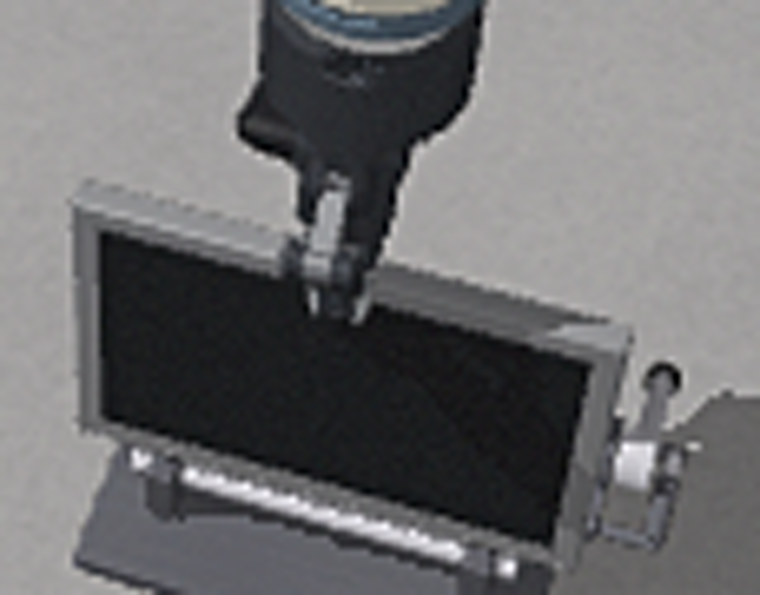

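The plate's front top corners, at (75,205) and (625,350), match the predicted tilt of 0 to within about 0.01 rad. The leg is down, the arm is still and the grip is on the plate.

```bash
python3 -c "
from rig import manip
manip.hold(.5);print(manip.get_time(),manip.get_width(),manip.get_contact_force(),manip.sign_off())"
```

```text
the job is handed in; nothing more can be done
17.575 0.012697064240258517 [ -3.18553792 -10.89845541  10.75840057] None
```

The kickstand is fully down, the gripper is holding the display upright by its plate (tilt within about 0.01 rad of zero in the camera image), the slide box, jar and mouse were not touched, and I handed the job in at 17.6 s.

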